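# Load the baking-paper roll into the sprung roll holder

## Robot

A 6-joint arm with a two-finger parallel gripper is mounted at the origin on a cart in front of the work surface, level with it; the furniture and walls round the work are solid. World frame = base frame: x ahead of the robot, y to its left, z up, the work surface at z = 0. Lengths are in m, angles in rad, forces in N, time in s.
With the tool pointing down it reaches from about 0.3 to 0.75 m from the base axis. Payload 8.5 kg.
Tool frame: the origin (TCP) lies at the very end of the fingers, on their centre line; the grasp point (between the pads) lies behind it (manip.pinch_z is the z of the grasp point in the tool frame, in m); z points along the fingers, y is the line along which they close (so a half turn about z gives the same grasp; the last joint's range is limited). The gripper opens to 88 mm and grips with 3 to 60 N. Pads are 18 mm wide; open, the fingers measure 123 mm over their backs; the gripper's body (75 mm by 187 mm) begins 45 mm behind the grasp point.
Start: joints at [-1.381, 0.381, 1.297, -0, 1.464, -0.215], TCP at [0.217, -0.506, 0.207] pointing down, gripper open.
Joint ranges: [-3.11, 3.11], [-0.89, 2.33], [0.22, 2.48], [-1.42, 4.56], [0.17, 2.85], [-2.88, 2.88]. Speed limits (rad/s): [2.39, 2.39, 3.14, 3.14, 3.14, 3.14].

## Interface

Orientations are given as a rotation vector (axis times angle).
In Python, from plant import telemetry, optics, manip gives the robot as it stands. The module is installed in compiled form; this text tells all that it offers.
- The arm moves only by the tool creep_tool, called after "Emit:" as name(argument=value, ...) on one line, values as JSON. Schema: {"type":"object","properties":{"motion":{"type":"array","items":{"type":"array","items":{"type":"number"},"minItems":4,"maxItems":4},"minItems":1,"maxItems":8},"jaw":{"type":"number"},"only":{"type":"string"},"quiet":{"type":"boolean"},"lines":{"type":"string"}},"required":["motion"],"additionalProperties":false}. motion is a list of rows, 1 to 8 of them, each of 4 numbers: dx, dy, dz in fractions of the full range, 1 being 0.6 m, then a turn about the tool's z in a scale on which 1.0 is 2 rad; each row is the pose to reach, as a shift and turn from the pose commanded when the call began, along the tool's axes at that moment; what a row does not reach only later rows make up. A row lasts 1/12 s, in which the tool goes at most 0.0417 m and 0.125 rad, less where a joint would pass 70% of its speed; a pose out of reach is approached as far as the arm can. jaw is the finger opening in m, set as the call begins (left out keeps the last). The fingers move at their own pace and stop on an object; the grip force is fixed at half the most. Time passes only in rows, so rows that do not move let the fingers close. The tool returns the time, the measured TCP pose, the force, the opening and the grip force at its end. only (a regular expression) keeps the lines of the reply that match it, lines (a string "A,B") keeps lines A to B, and quiet returns only ok. Shift and turn numbers lie between -1 and 1, and a call with a number outside is refused. Input that does not fit is refused with a message, and nothing moves.
- telemetry.state(): the state, without advancing time (a new reading comes with each control period).
- optics.read_camera(name): name is "scene" or "top" or "wrist"; returns the picture (400x640x3 uint8, red, green, blue); there is no depth.
- optics.camera_params(name): a dict with "mtx" (3x3 intrinsics, pixels), "world_to_cam" (4x4, takes a point from world to camera coordinates); the wrist camera has in their place "hand_eye" (4x4, takes a point from camera to tool coordinates, whose origin is the TCP and whose axes are the flange's). Camera axes: x right, y down, z forward; pixel columns grow to the right and rows downward; lengths in m; the calibration is good to about 2 mm. A picture is of the moment at which its call begins: read the wrist's pose just before it. camera_params takes no time and is no camera call.
- manip.job_done(): hands the job in; it is judged then, once.
The state is a dict: "clock": time; "qpos": joint angles; "qvel": joint speeds; "joint_torque": joint torques, N m; "tool_pos": TCP position; "eef_rot": TCP orientation; "force": force on the tool from outside, world axes, zero at the start; "ft_torque": the same for the moment, N m; "opening": finger opening in m; "finger_force": force on a finger pad.
Only numpy, scipy, OpenCV 4.12 (cv2) and the standard library are available. Lean on these libraries where they do the work, as an engineer would, in place of code of your own. Each camera call takes 0.05 s, during which the arm holds its last target. There are 200 camera calls.

## Task

Load the brown baking-paper roll into the roll holder on the worktop. Press the blue sprung end of its spindle against the tall plate above the open-topped cup so that the spindle shortens, lower it level between the two cups, and let it spring back so that the blue end sits in the open-topped cup and the steel end sits fully home in the round cup; then let go. Leave the silver foil roll where it lies.

Things in the scene. Friction and masses are not known exactly. Their poses are not given: they have to be found in the camera images.
- baking_roll: Brown baking-paper roll on a sprung spindle, 0.22 kg, lying. Origin on its axis in the middle of the paper, 23 mm above the worktop; y axis along the spindle to the blue end, which points left. Paper: firm cylinder, diameter 40, y -50 to 50; grasp it there across the axis, about 40 N. White square end plates 46x46, 6 thick, beside it. Fixed steel rod, diameter 12, round tip at y -91.
- baking_plunger (a joint): Smooth sprung blue plunger of the baking roll, 12 mm rod, round tip: m pushed in. 0 free (tip at roll y +111, spindle 202 mm long), 0.038 fully in. Spring 1.4 N plus 120 N/m. While its tip bears on the tall plate, the steel tip clears the round cup if the roll's origin is at holder y +5 to +25 mm. Seated it reads about 0.006, roll origin at holder x 0, y -7, z 46 mm.
- foil_roll: Silver foil roll on a spindle of the same shape and size, lying nearby: leave it alone. Origin and axes as baking_roll.
- holder: Fixed roll holder: wooden base 110x222x12 mm, a grey upright with a black cup at each end. Origin: centre of its underside; z up; y from the round cup to the open cup (left). Cup centres at x 0, z 55. Right: round blind cup, inner diameter 30, outer 38 (top at z 74), open towards +y only, mouth at y -86, bottom at y -98. Spindle ends are much thinner than the cups and rest on their lower walls.
- open_cup (a point): Back of the open-topped cup, at its centre, on the inner face of the holder's tall left plate (holder x 0, y +98, z 55 mm). The plate is 48 mm wide and rises to z 113. The cup is a U-shaped pocket open at the top and on the inside: y 86 to 98, x -15 to 15, floor at z 40, walls up to z 70 mm. It is 196 mm from the bottom of the round cup.

How it is judged:
At the end, for the whole second after the job is handed in: Baking roll at rest, sprung between the cups: middle within 6 mm of its seated place along the spindle, 12 mm sideways, 10 mm below to 12 mm above; spindle within 0.17 rad of the holder's line; plunger in by 1 to 13 mm; foil roll within 30 mm of its start (y of baking_roll in the frame of holder between -0.013 and -0.001 m and x of baking_roll in the frame of holder between -0.012 and 0.012 m and z of baking_roll in the frame of holder between 0.036 and 0.058 m and angle between the y axis of baking_roll and the y axis of holder, either way round below 0.17 rad and value of joint baking_plunger between 0.001 and 0.013 m and linear speed of baking_roll below 0.02 m/s and distance of foil_roll from where it was at the start of the episode below 0.03 m); the robot touches nothing.
It fails at once if the foil roll is moved more than 30 mm (distance of foil_roll from where it was at the start of the episode above 0.03 m).
It also fails if it takes over 45 s, if anything falls off the work surface, if the arm or the gripper's body presses on something with over 40 N, if the wrist force passes 120 N, or if a joint passes its speed limit or range.

## Working session

There is one attempt and no reset: what is moved stays moved. The work goes in short steps, Python scripts to look and compute and a tool call to move; the robot and the scene stay as the last step left them, time stands still between calls to the robot, and variables do not carry over. Pictures are saved under pics/ and viewed, at most 11 in all, crops included, and the job is handed in when it is done.

```bash
mkdir -p pics; cat > h.py <<'E'
import numpy as np, cv2
from scipy.spatial.transform import Rotation as R
from plant import telemetry, optics, manip
def save(n,f):
    im=optics.read_camera(n); cv2.imwrite(f,im[:,:,::-1]); return im
def ray(P,uv):
    K=P['mtx'];T=P['world_to_cam'];d=T[:3,:3].T@np.linalg.inv(K)@[uv[0],uv[1],1];c=-T[:3,:3].T@T[:3,3];return c,d/np.linalg.norm(d)
def tri(Ps,uvs):
    A=0;b=0
    for P,uv in zip(Ps,uvs):
        c,d=ray(P,uv);M=np.eye(3)-np.outer(d,d);A=A+M;b=b+M@c
    return np.linalg.solve(A,b)
def onz(P,uv,z):
    c,d=ray(P,uv);return c+d*(z-c[2])/d[2]
E
python3 - <<'E'
from h import *
s=telemetry.state();print(s['clock'],s['tool_pos'],s['eef_rot'],manip.pinch_z)
for n in('scene','top'):
    save(n,f'pics/{n}0.png');p=optics.camera_params(n);T=np.array(p['world_to_cam']);print(n,-T[:3,:3].T@T[:3,3],p['mtx'])
E
```

```text
0.0 [ 0.21653008 -0.50524936  0.20593318] [-3.07606845e+00 -6.31212308e-01  3.35503059e-05] -0.0187
scene [-0.1388351   0.40356567  0.76064822] [[420.0124185    0.         324.43290414]
 [  0.         420.0124185  205.07499644]
 [  0.           0.           1.        ]]
top [ 0.45210657 -0.0029614   0.91231682] [[412.1000573    0.         306.91440376]
 [  0.         412.1000573  203.48070425]
 [  0.           0.           1.        ]]
```

View pics/scene0.png

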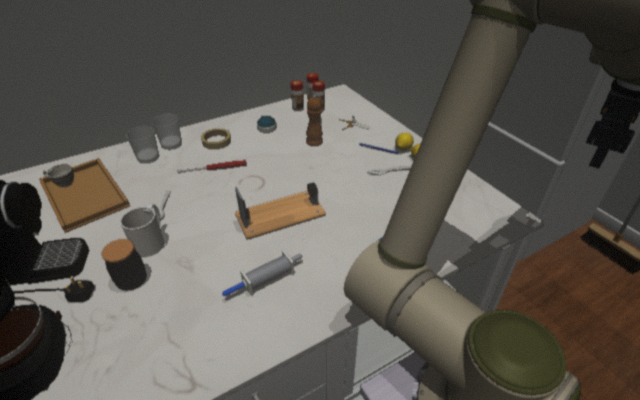

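View pics/top0.png

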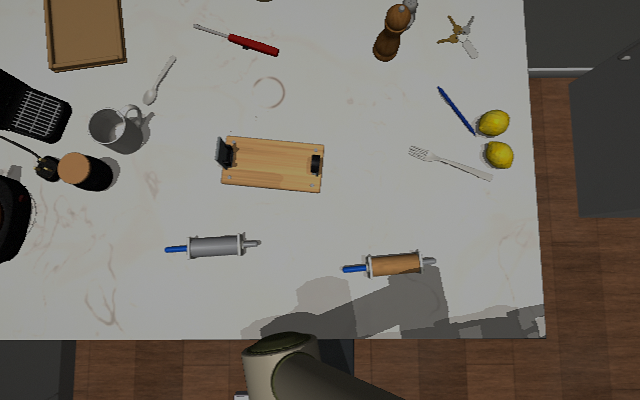

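The top view shows the baking roll at about (396,264) with its blue tip at (343,269). The holder's tall plate is at (222,150), its round cup at (316,164), and the foil roll at (215,246). The arm hides the baking roll in the scene view. Next I'll enlarge these areas.

```bash
python3 - <<'E'
import cv2,numpy as np
t=cv2.imread('pics/top0.png');s=cv2.imread('pics/scene0.png')
r=lambda im,x,y,w,h,k:cv2.resize(im[y:y+h,x:x+w],None,fx=k,fy=k,interpolation=cv2.INTER_CUBIC)
a=r(t,205,125,130,75,6)   # 780x450
b=r(t,335,240,110,22*2-4,5)
c=np.vstack([r(t,335,245,130,37,6),r(t,205,128,130,62,6)])
print(c.shape);cv2.imwrite('pics/topc.png',c)
cv2.imwrite('pics/scenec.png',r(s,225,175,110,70,7))
E
```

```text
(594, 780, 3)
```

View pics/topc.png

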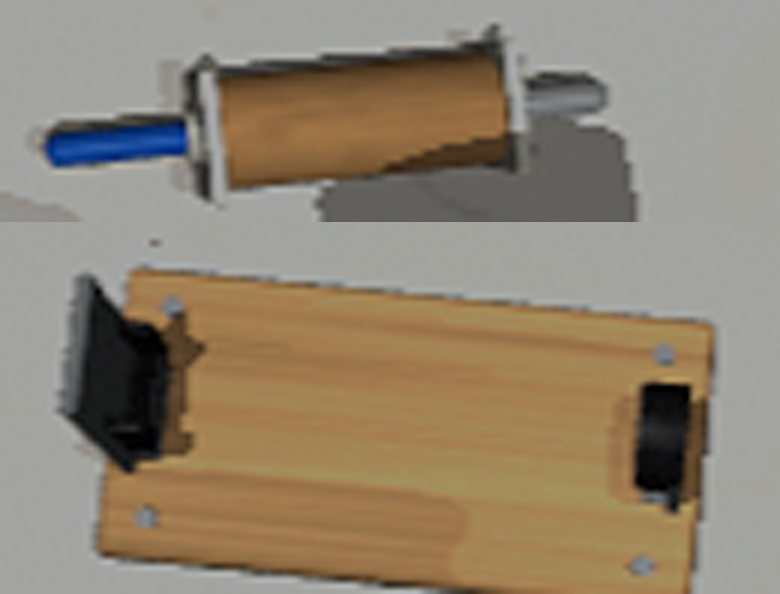

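View pics/scenec.png

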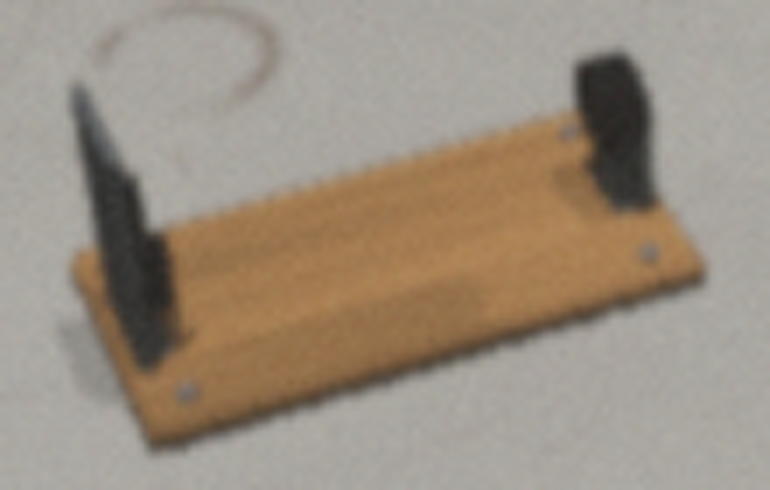

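The top crop gives the base screws at (234,142), (316,150), (229.5,177) and (312,185). The blue tip is at about (342,269.5) and the steel tip at (435.5,261). In the scene crop, three matching screws are at (251.6,231), (317.6,211) and (306.4,194).

```bash
python3 - <<'E'
from h import *
T=optics.camera_params('top');S=optics.camera_params('scene')
tc=lambda x,y,X,Y,k:((x+.5)/k-.5+X,(y+.5)/k-.5+Y)
top=lambda x,y:tc(x,y-222,205,128,6)
sc=lambda x,y:tc(x,y,225,175,7)
P=[tri([T,S],[top(*a),sc(*b)]) for a,b in [((147,516),(186,390)),((640,565),(648,252)),((665,354),(570,132)),((132,270),(75,270)),((97,553),(155,447)),((714,325),(570,108))]]
print(np.round(P,4))
scr=np.array([onz(T,top(*a),.012) for a in [(174,306),(665,354),(147,516),(640,565)]]);print(scr.round(4))
c=scr.mean(0);y=(scr[0]+scr[2]-scr[1]-scr[3]);print('screws c',c,'yaw of y axis',np.arctan2(y[1],y[0]),np.linalg.norm(y)/2)
cor=np.array([onz(T,top(*a),.012) for a in [(132,270),(714,325),(97,553)]]);print('corner c',(cor[1]+cor[2])/2, np.arctan2(*(cor[0]-cor[1])[1::-1]))
rl=lambda x,y:tc(x,y,335,245,6)
b,s=[onz(T,rl(*a),.023) for a in [(45,147),(607,97)]];d=b-s;print(b,s,np.linalg.norm(d),np.arctan2(d[1],d[0]));u=d/np.linalg.norm(d)
m=np.mean([onz(T,rl(*a),.03) for a in [(218,78),(228,188),(500,55),(510,165)]],0);print('orig',s+u*.091,b-u*.111,m)
s0=telemetry.state();M=R.from_rotvec(s0['eef_rot']).as_matrix();print(M.round(3))
print('tool yaw x',np.arctan2(M[1,0],M[0,0]))
E
```

```text
[[ 0.6147  0.1732  0.0146]
 [ 0.5953 -0.0087  0.0135]
 [ 0.6746 -0.0185  0.0131]
 [ 0.71    0.1812  0.0038]
 [ 0.602   0.1925  0.0066]
 [ 0.6896 -0.0326  0.0086]]
[[ 0.6949  0.1653  0.012 ]
 [ 0.6753 -0.0178  0.012 ]
 [ 0.6155  0.1741  0.012 ]
 [ 0.596  -0.008   0.012 ]]
screws c [0.64541973 0.07837727 0.012     ] yaw of y axis 1.464298200566766 0.18362964201157764
corner c [0.64398969 0.07808806 0.012     ] 1.4674312825053317
[ 0.41190353 -0.07248727  0.023     ] [ 0.42845745 -0.27256315  0.023     ] 0.20075952835160182 1.6533465013712279
orig [ 0.42095391 -0.18187304  0.023     ] [ 0.4210562  -0.18310928  0.023     ] [ 0.42058147 -0.18454358  0.03      ]
[[ 0.919  0.394 -0.   ]
 [ 0.394 -0.919  0.001]
 [ 0.    -0.001 -1.   ]]
tool yaw x 0.40479635888996335
```

```bash
cat >> h.py <<'E'
def to(x,y,z,yaw):
    s=telemetry.state();M=R.from_rotvec(s['eef_rot']).as_matrix()
    d=M.T@(np.array([x,y,z])-s['tool_pos']);t=-(yaw-np.arctan2(M[1,0],M[0,0]))
    print('row',d.round(4),round((t+np.pi)%(2*np.pi)-np.pi,4))
H=np.array([.645,.078,0]);HY=1.465
def hold(hx,hy,hz):  # holder coords -> world
    c,s=np.cos(HY-np.pi/2),np.sin(HY-np.pi/2);return H+[c*hx-s*hy,s*hx+c*hy,hz]
E
python3 - <<'E'
from h import *
to(.421,-.183,.17,1.653)
E
```

```text
row [ 0.3149 -0.2157  0.0364] -1.2482
```

Units first: shifts go in shares of 0.6 m and turns go in shares of 2 rad. So 0.3149 m is 0.5248, 0.25 m is 0.4167, -1.248 rad is -0.624.

Emit:
creep_tool(motion=[[0.2667,-0.1833,0.03,-0.25],[0.2667,-0.1833,0.03,-0.25],[0.2667,-0.1833,0.03,-0.31],[0.2667,-0.1833,0.03,-0.31],[0.3167,-0.2167,0.0333,-0.31],[0.3667,-0.25,0.0417,-0.375],[0.4167,-0.2833,0.05,-0.45],[0.5248,-0.3595,0.0607,-0.624]], jaw=0.085)

```text
clock: 0.77
tool_pos: [0.3953, -0.2237, 0.174]
eef_rot: [-2.397, -2.03, 0.0]
force: [0.4, 0.2, 0.0]
opening: 0.0852
finger_force: 0.0
```

Emit:
creep_tool(motion=[[0,0,0,0]])

```text
clock: 0.85
tool_pos: [0.3966, -0.2198, 0.1738]
eef_rot: [-2.388, -2.037, -0.002]
force: [0.0, -0.8, -0.2]
opening: 0.085
finger_force: 0.0
```

```bash
python3 - <<'E'
from h import *
to(.421,-.183,.17,1.653)
E
```

```text
row [0.0402 0.0183 0.0039] -0.2403
```

To row units: 0.04 m is 0.0667, 0.018 m is 0.03, -0.24 rad is -0.12.

Emit:
creep_tool(motion=[[0.0667,0.03,0.0067,-0.12],[0.0667,0.03,0.0067,-0.12],[0.0667,0.03,0.0067,-0.12],[0.0667,0.03,0.0067,-0.12]])

```text
clock: 1.18
tool_pos: [0.4192, -0.1895, 0.1704]
eef_rot: [-2.147, -2.293, 0.001]
force: [0.5, 0.0, 0.4]
opening: 0.0847
finger_force: 0.0
```

```bash
python3 - <<'E'
from h import *
to(.421,-.183,.17,1.653)
s=telemetry.state();w=optics.read_camera('wrist');p=optics.camera_params('wrist')
M=np.eye(4);M[:3,:3]=R.from_rotvec(s['eef_rot']).as_matrix();M[:3,3]=s['tool_pos']
W=np.linalg.inv(M@np.array(p['hand_eye']));np.save('W0.npy',W);np.save('K.npy',p['mtx'])
cv2.imwrite('pics/w0.png',w[:,:,::-1])
K=np.array(p['mtx'])
for pt in [(.412,-.0725,.023),(.4285,-.2726,.023),(.421,-.183,.023)]:
    q=K@(W[:3,:3]@pt+W[:3,3]);print(q[:2]/q[2])
E
```

```text
row [0.0064 0.0023 0.0004] -0.0162
[319.03042498  56.29734072]
[321.56749859 253.14461026]
[320.42830274 173.14414792]
```

View pics/w0.png

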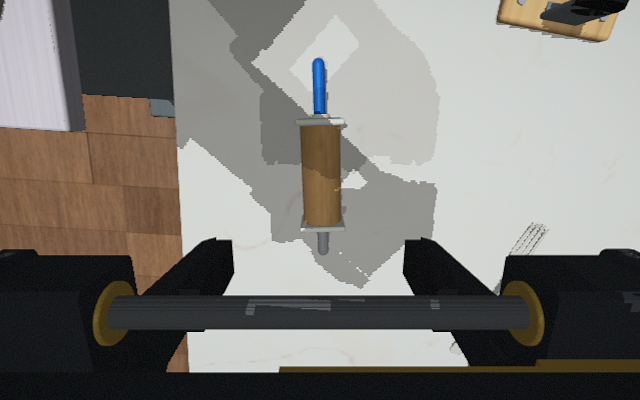

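The wrist picture shows the roll upright, with the blue tip at (319,57) and the steel tip at (322.5,255). Both are within 2 px of the prediction.

To row units: 0.006 m is 0.01, 0.002 m is 0.0033, -0.016 rad is -0.008.

Emit:
creep_tool(motion=[[0.01,0.0033,0,-0.008],[0.01,0.0033,0,-0.008],[0.01,0.0033,0,-0.008]])

```text
clock: 1.48
tool_pos: [0.4206, -0.1835, 0.1706]
eef_rot: [2.127, 2.312, -0.0]
force: [0.2, -0.2, 0.2]
opening: 0.0853
finger_force: 0.0
```

```bash
python3 - <<'E'
from h import *
T=optics.camera_params('top');W={'mtx':np.load('K.npy'),'world_to_cam':np.load('W0.npy')}
b=tri([T,W],[(342,269.1),(319,57.5)]);s=tri([T,W],[(435.7,260.7),(322.5,255)]);d=b-s
print(b,s,np.linalg.norm(d),np.arctan2(d[1],d[0]),(b*91+s*111)/202)
to(.421,-.183,.007,1.653)
E
```

```text
[ 0.41181402 -0.07275065  0.01772268] [ 0.42899504 -0.2682924   0.03664945] 0.1972054331804488 1.6584349387182948 [ 0.42125507 -0.18020181  0.02812304]
row [0.0005 0.0004 0.1636] 0.0011
```

To row units: 0.163 m is 0.2717, 0.158 m is 0.2633.

Emit:
creep_tool(motion=[[0,0,0.0667,0],[0,0,0.1333,0],[0,0,0.1833,0],[0,0,0.225,0],[0,0,0.25,0],[0,0,0.2633,0],[0,0,0.2717,0],[0,0,0.2717,0]])

```text
clock: 2.15
tool_pos: [0.4208, -0.1834, 0.0073]
eef_rot: [-2.125, -2.313, 0.0]
force: [0.0, 0.4, 0.3]
opening: 0.0851
finger_force: 0.0
```

Emit:
creep_tool(motion=[[0,0,0,0],[0,0,0,0],[0,0,0,0],[0,0,0,0],[0,0,0,0],[0,0,0,0]], jaw=0.02)

```text
clock: 2.65
tool_pos: [0.421, -0.1833, 0.0078]
eef_rot: [2.125, 2.313, 0.0]
force: [0.8, -0.7, 0.3]
opening: 0.0469
finger_force: 0.0
```

Emit:
creep_tool(motion=[[0,0,0,0],[0,0,0,0],[0,0,0,0],[0,0,0,0]])

```text
clock: 2.98
tool_pos: [0.4211, -0.1833, 0.0076]
eef_rot: [2.125, 2.313, 0.0]
force: [2.1, 1.0, 3.5]
opening: 0.0208
finger_force: 4.4
```

```bash
python3 - <<'E'
from h import *
s=telemetry.state();print(s['opening'],s['finger_force'],s['force'])
a=save('wrist','pics/w1.png');b=save('top','pics/t1.png')
cv2.imwrite('pics/wt1.png',np.vstack([a[60:360,120:520],b[180:320,240:540].repeat(2,0).repeat(2,1)[:280,:400]])[:,:,::-1])
E
```

```text
0.020837116369568934 4.357779063284397 [2.09601928 1.03205024 3.50327604]
```

View pics/wt1.png

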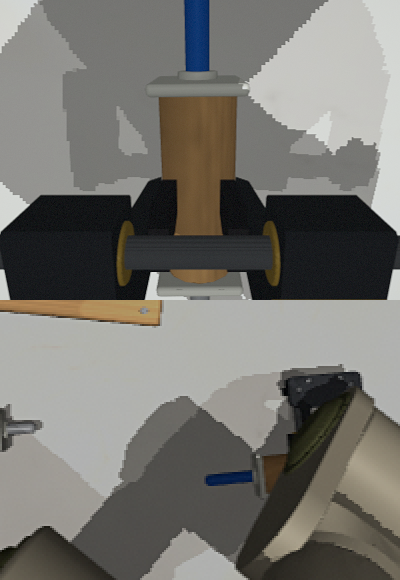

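In the wrist view the finger gap (about 43 px) looks narrower than the paper (about 70 px), and the opening reads 0.021. That doesn't fit a grip across a 40 mm roll, so I'll check where the tips really are.

```bash
python3 - <<'E'
from h import *
p=optics.camera_params('wrist');K=np.array(p['mtx']);C=np.linalg.inv(np.array(p['hand_eye']));print(np.array(p['hand_eye']).round(3),K[0,0])
def pr(q): q=K@(C[:3,:3]@q+C[:3,3]);return (q[:2]/q[2]).round(0)
for z in (0,-.0187,-.04): print(z,pr([0,.0425,z]),pr([.009,.0425,z]),'closed',pr([.009,.0104,z]),pr([.009,-.0104,z]),pr([0.009,.02,z]))
E
```

```text
[[ 0.001 -0.961 -0.275  0.07 ]
 [ 1.     0.002 -0.001  0.   ]
 [ 0.001 -0.275  0.961 -0.177]
 [ 0.     0.     0.     1.   ]] 319.99710061234043
0 [390. 232.] [391. 217.] closed [336. 217.] [300. 217.] [352. 217.]
-0.0187 [397. 245.] [398. 229.] closed [338. 229.] [298. 229.] [356. 229.]
-0.04 [408. 263.] [409. 245.] closed [340. 245.] [295. 245.] [361. 245.]
```

Emit:
creep_tool(motion=[[0,0,0,0],[0,0,0,0],[0,0,0,0],[0,0,0,0]], jaw=0.0)

```text
clock: 3.42
tool_pos: [0.422, -0.1843, 0.0107]
eef_rot: [2.121, 2.31, -0.0]
force: [-6.2, 3.5, 43.4]
opening: 0.0007
finger_force: 21.7
```

The fingers closed to zero on top of the roll with 43 N upward. Together with the finger edges in the wrist picture (row 240, about 31–33 mm back), this says the real fingertips sit about 32 mm behind the stated TCP. I'll open and lower that much further, watching the force.

To row units: -0.01 m is -0.0167.

Emit:
creep_tool(motion=[[0,0,-0.0167,0],[0,0,-0.0167,0],[0,0,-0.0167,0],[0,0,-0.0167,0],[0,0,-0.0167,0],[0,0,-0.0167,0],[0,0,-0.0167,0],[0,0,-0.0167,0]], jaw=0.085)

```text
clock: 4.08
tool_pos: [0.4208, -0.1832, 0.0173]
eef_rot: [-2.125, -2.313, 0.0]
force: [-0.6, 0.1, 0.7]
opening: 0.0519
finger_force: 0.0
```

Emit:
creep_tool(motion=[[0,0,0,0],[0,0,0,0],[0,0,0,0],[0,0,0,0],[0,0,0,0],[0,0,0,0]])

```text
clock: 4.58
tool_pos: [0.4209, -0.1832, 0.0175]
eef_rot: [2.125, 2.314, 0.0]
force: [-0.3, 0.1, -1.1]
opening: 0.085
finger_force: 0.0
```

```bash
python3 - <<'E'
from h import *
s=telemetry.state();print(s['opening'],s['force'])
w=save('wrist','pics/w2.png');to(.421,-.183,-.01,1.653)
E
```

```text
0.08497597527810342 [-0.33426009  0.10371721 -1.10251499]
row [0.0002 0.0002 0.0275] 0.0028
```

View pics/w2.png

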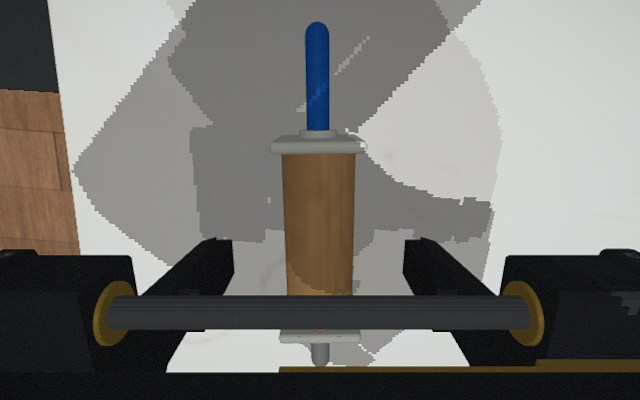

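The picture shows the roll undisturbed: blue tip at (317,22), end plates at rows 145 and 337, and fingertips at (233,240) and (404,240). I'll check this against the prediction while descending in two steps.

To row units: 0.025 m is 0.0417, 0.02 m is 0.0333.

```bash
python3 - <<'E'
from h import *
p=optics.camera_params('wrist');K=np.array(p['mtx'])
s=telemetry.state();M=np.eye(4);M[:3,:3]=R.from_rotvec(s['eef_rot']).as_matrix();M[:3,3]=s['tool_pos']
W=np.linalg.inv(M@np.array(p['hand_eye']))
for pt in [(.412,-.0725,.023),(.4285,-.2726,.023),(.421,-.183,.023)]:
    q=K@(W[:3,:3]@pt+W[:3,3]);print(q[:2]/q[2])
P={'mtx':K,'world_to_cam':W};W0={'mtx':K,'world_to_cam':np.load('W0.npy')}
print(tri([P,W0],[(317,23),(319,58)]),tri([P,W0],[(320,365),(322.5,254)]))
E
```

```text
[319.43936372  19.64650127]
[317.7906551 363.0643076]
[318.21354999 234.70763434]
[ 0.41153546 -0.07425329  0.02433814] [ 0.42976813 -0.27304274  0.0240554 ]
```

Emit:
creep_tool(motion=[[0,0,0.0167,0],[0,0,0.0333,0],[0,0,0.0417,0],[0,0,0.0417,0],[0,0,0.0417,0]])

```text
clock: 5.05
tool_pos: [0.4208, -0.1832, -0.0075]
eef_rot: [-2.125, -2.313, 0.0]
force: [-0.4, -0.0, 0.9]
opening: 0.0849
finger_force: 0.0
```

Two wrist views put the axis at a height of 24 mm. The TCP is already at -7.5 mm with no contact, which confirms the tips are short. I'll continue down.

To row units: 0.015 m is 0.025, 0.012 m is 0.02.

Emit:
creep_tool(motion=[[0,0,0.01,0],[0,0,0.02,0],[0,0,0.025,0],[0,0,0.025,0]])

```text
clock: 5.38
tool_pos: [0.4206, -0.183, -0.0232]
eef_rot: [-2.124, -2.313, 0.0]
force: [0.0, 0.2, -1.0]
opening: 0.085
finger_force: 0.0
```

Emit:
creep_tool(motion=[[0,0,0,0],[0,0,0,0],[0,0,0,0],[0,0,0,0],[0,0,0,0],[0,0,0,0],[0,0,0,0],[0,0,0,0]], jaw=0.0)

```text
clock: 6.05
tool_pos: [0.4209, -0.1832, -0.0224]
eef_rot: [2.125, 2.314, 0.0]
force: [0.2, 0.6, 1.1]
opening: 0.0394
finger_force: 30.0
```

Emit:
creep_tool(motion=[[0,0,0,0],[0,0,0,0],[0,0,0,0],[0,0,0,0]])

```text
clock: 6.38
tool_pos: [0.4209, -0.1832, -0.0224]
eef_rot: [2.125, 2.314, 0.0]
force: [0.9, 0.0, 2.1]
opening: 0.0391
finger_force: 30.0
```

Gripped at 39 mm with 30 N. Next I'll lift and carry the roll over the holder.

To row units: -0.145 m is -0.2417, -0.14 m is -0.2333.

Emit:
creep_tool(motion=[[0,0,-0.0333,0],[0,0,-0.1,0],[0,0,-0.1667,0],[0,0,-0.2333,0],[0,0,-0.2417,0],[0,0,-0.2417,0]])

```text
clock: 6.88
tool_pos: [0.4215, -0.1837, 0.1242]
eef_rot: [2.122, 2.311, 0.0]
force: [0.8, -0.4, -2.3]
opening: 0.039
finger_force: 30.0
```

```bash
python3 - <<'E'
from h import *
x,y,z=hold(0,-.022,.165-.0455);print(x,y,z);to(x,y,z,HY);print(telemetry.state()['opening'])
E
```

```text
0.6426768203150375 0.056123006693071895 0.11950000000000001
row [0.2202 0.2407 0.0048] 0.1908
0.03896788144146561
```

To row units: 0.22 m is 0.3667, 0.2 m is 0.3333, 0.19 rad is 0.095.

Emit:
creep_tool(motion=[[0.0417,0.0467,0,0.015],[0.0833,0.0933,0,0.03],[0.125,0.14,0,0.045],[0.1667,0.1867,0,0.06],[0.2167,0.2333,0,0.075],[0.2583,0.28,0,0.085],[0.3,0.3267,0,0.095],[0.3333,0.3667,0.005,0.095]])

```text
clock: 7.55
tool_pos: [0.6235, 0.0372, 0.1168]
eef_rot: [-2.333, -2.1, 0.003]
force: [1.0, -0.4, -1.9]
opening: 0.0389
finger_force: 30.0
```

Emit:
creep_tool(motion=[[0.0167,0.0167,0,0],[0.0333,0.0333,0,0],[0.0333,0.0333,0,0],[0.0333,0.0333,0,0]])

```text
clock: 7.88
tool_pos: [0.6442, 0.0527, 0.1167]
eef_rot: [-2.332, -2.101, 0.005]
force: [-0.7, 0.8, -2.2]
opening: 0.0393
finger_force: 30.0
```

```bash
python3 - <<'E'
from h import *
x,y,z=hold(0,-.022,.165-.0455);to(x,y,z,HY)
s=telemetry.state();M=np.eye(4);M[:3,:3]=R.from_rotvec(s['eef_rot']).as_matrix();M[:3,3]=s['tool_pos']
w=save('wrist','pics/w3.png');t=save('top','pics/t3.png')
p=optics.camera_params('wrist');np.save('W3.npy',np.linalg.inv(M@np.array(p['hand_eye'])))
K=np.array(p['mtx']);W=np.load('W3.npy')
for pt in [(.007,.098,.113),(-.024,.098,.113),(.024,.098,.113),(0,-.086,.074),(0,.089,.165)]:
    q=K@(W[:3,:3]@hold(*pt)+W[:3,3]);print(pt,q[:2]/q[2])
E
```

```text
row [ 0.0032 -0.0018 -0.0028] 0.0015
(0.007, 0.098, 0.113) [328.77255741  -2.64015563]
(-0.024, 0.098, 0.113) [266.50791465  -2.73830234]
(0.024, 0.098, 0.113) [362.96314913  -2.58626157]
(0, -0.086, 0.074) [315.45554653 284.71310512]
(0, 0.089, 0.165) [312.39368396 -23.34834018]
```

View pics/w3.png

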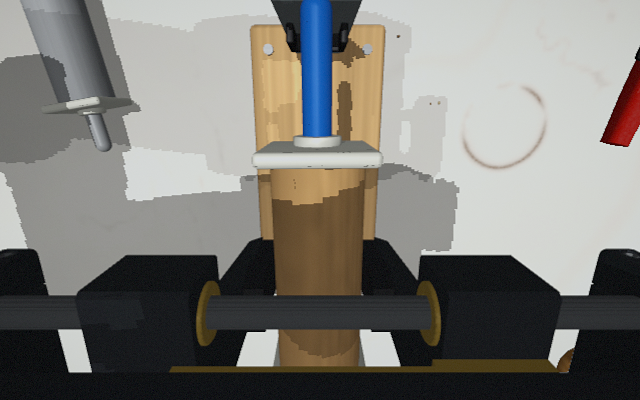

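The roll sits straight in the grip (blue rod near column 316). Below it the cup walls are at columns 291 and 341, centred on 316, and the base screws are at (268,49) and (367,49).

```bash
python3 - <<'E'
from h import *
K=np.load('K.npy');W=np.load('W3.npy');P={'mtx':K,'world_to_cam':W};T=optics.camera_params('top')
pr=lambda pt:(lambda q:q[:2]/q[2])(K@(W[:3,:3]@pt+W[:3,3]))
a,b=onz(P,(268,49),.012),onz(P,(367,49),.012);print(a,b,(a+b)/2,'top:',[.6552,.1697], np.arctan2(*(a-b)[1::-1])-np.pi/2+np.pi)
print('base far edge',onz(P,(318,25),.012),'expect',hold(0,.111,.012))
print('cup wall', onz(P,(291,30),.07),onz(P,(341,30),.07),'exp',hold(-.015,.086,.07),hold(.015,.086,.07))
s=telemetry.state();M=R.from_rotvec(s['eef_rot']).as_matrix()
o=s['tool_pos']+[0,0,.0455];u=M[:,0];u=u/np.linalg.norm(u);print(o,u)
r=np.cross(u,[0,0,1])
for d,w,h in [(.056,.023,.023),(.056,-.023,.023),(.056,.023,-.023),(.056,-.023,-.023),(.07,.006,0),(.07,-.006,0)]:print(d,w,h,pr(o+u*d+r*w+np.array([0,0,h])).round(1))
E
```

```text
[0.61555334 0.17269308 0.012     ] [0.69501248 0.16442351 0.012     ] [0.65528291 0.1685583  0.012     ] top: [0.6552, 0.1697] 4.608689024353332
base far edge [0.657502   0.18582996 0.012     ] expect [0.6567215  0.18837938 0.012     ]
cup wall [0.63921688 0.17165149 0.07      ] [0.67062192 0.16837457 0.07      ] exp [0.63916539 0.16510314 0.07      ] [0.66899765 0.16193517 0.07      ]
[0.64409606 0.05195677 0.16357207] [ 1.05359926e-01  9.94434135e-01 -1.90431335e-04]
0.056 0.023 0.023 [385.5 154.5]
0.056 -0.023 0.023 [248.2 154. ]
0.056 0.023 -0.023 [366.3 141.2]
0.056 -0.023 -0.023 [269.1 140.9]
0.07 0.006 0 [332.7 110.6]
0.07 -0.006 0 [302.1 110.5]
```

The holder pose is confirmed to about 1 mm. I'll lower to axis z ≈ 93 mm, just short of the plate.

To row units: 0.068 m is 0.1133, 0.062 m is 0.1033.

Emit:
creep_tool(motion=[[0.005,-0.0033,0.05,0],[0.005,-0.0033,0.0833,0],[0.005,-0.0033,0.1033,0],[0.005,-0.0033,0.1133,0],[0.005,-0.0033,0.1133,0],[0.005,-0.0033,0.1133,0]])

```text
clock: 8.48
tool_pos: [0.6434, 0.0553, 0.052]
eef_rot: [2.335, 2.101, 0.001]
force: [0.1, -0.8, -2.4]
opening: 0.0392
finger_force: 30.0
```

```bash
python3 - <<'E'
from h import *
x,y,z=hold(0,.015,.093-.0455);to(x,y,z,HY);print(telemetry.state()['force'])
E
```

```text
row [ 0.0378 -0.0009  0.0045] 0.0002
[ 0.09958999 -0.75281291 -2.36980102]
```

To row units: 0.038 m is 0.0633, 0.032 m is 0.0533.

Emit:
creep_tool(motion=[[0,-0.0017,0.0067,0],[0.0133,-0.0017,0.0083,0],[0.0267,-0.0017,0.0083,0],[0.04,-0.0017,0.0083,0],[0.0533,-0.0017,0.0083,0],[0.0633,-0.0017,0.0083,0],[0.0633,-0.0017,0.0083,0],[0.0633,-0.0017,0.0083,0]])

```text
clock: 9.15
tool_pos: [0.6464, 0.0938, 0.0465]
eef_rot: [2.334, 2.102, -0.001]
force: [-1.0, -4.4, -2.8]
opening: 0.0394
finger_force: 30.0
```

```bash
python3 - <<'E'
from h import *
x,y,z=hold(0,.015,.048-.0455);to(x,y,z,HY);s=telemetry.state();print(s['force'],s['ft_torque'])
save('wrist','pics/w4.png')
E
```

```text
row [-0.0008  0.0002  0.044 ] 0.0014
[-1.02738464 -4.4063224  -2.79910872] [-0.77540169  0.03760021  0.09265251]
```

View pics/w4.png

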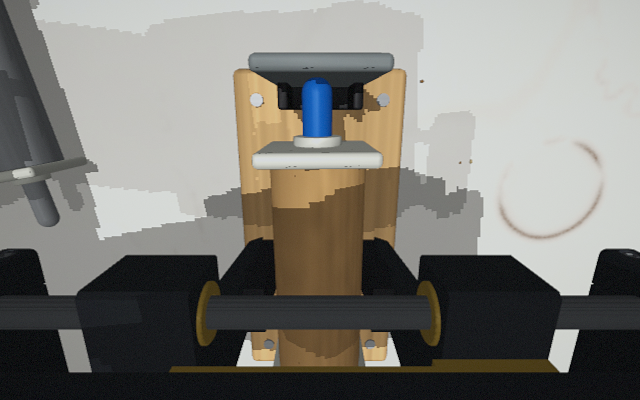

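The blue tip is pressed on the plate (columns 302–331, cup 288–362), and 4.4 N matches about 25 mm of compression. I'll lower it level.

Emit:
creep_tool(motion=[[0,0,0.0133,0],[0,0,0.0267,0],[0,0,0.0383,0],[0,0,0.05,0],[0,0,0.06,0],[0,0,0.0683,0],[0,0,0.0683,0],[0,0,0.0683,0]])

```text
clock: 9.87
tool_pos: [0.646, 0.0936, 0.0049]
eef_rot: [-2.334, -2.101, 0.002]
force: [-1.0, -5.2, -2.5]
opening: 0.0393
finger_force: 30.0
```

```bash
python3 - <<'E'
from h import *
x,y,z=hold(0,-.007,.048-.0455);to(x,y,z,HY);s=telemetry.state();print(s['force'],s['ft_torque'])
w=optics.read_camera('wrist');t=optics.read_camera('scene')
a=w[20:380,140:500];b=cv2.resize(t[150:260,210:350],None,fx=3.1,fy=3.1,interpolation=cv2.INTER_CUBIC)[:340]
b=cv2.resize(b,(430,360));cv2.imwrite('pics/c5.png',np.hstack([a,b])[:,:,::-1])
E
```

```text
row [-0.0226  0.0006  0.0024] 0.001
[-0.95576072 -5.17228956 -2.47588955] [-0.84958468  0.07491298 -0.00278413]
```

View pics/c5.png

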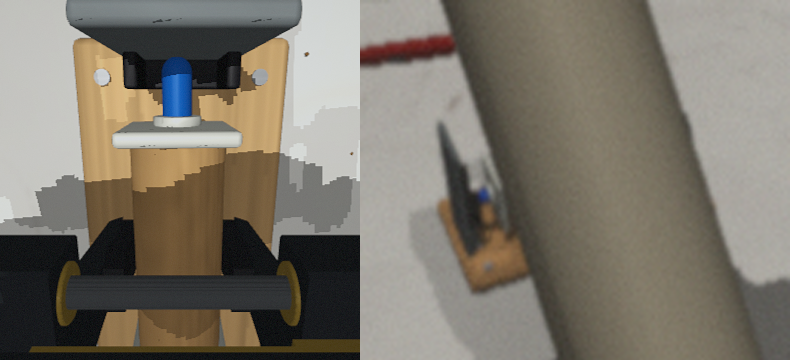

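The blue tip is inside the pocket (crop column 177, between walls at 124–135 and 228–240) with no floor contact. I'll slide right into the round cup, lowering slightly.

To row units: -0.022 m is -0.0367, -0.02 m is -0.0333.

Emit:
creep_tool(motion=[[-0.01,0,0,0],[-0.02,0,0,0],[-0.0283,0,0.0017,0],[-0.0333,0,0.0033,0],[-0.0367,0,0.0033,0],[-0.0367,0,0.0033,0],[-0.0367,0,0.0033,0]])

```text
clock: 10.55
tool_pos: [0.6442, 0.0718, 0.0036]
eef_rot: [2.335, 2.102, 0.001]
force: [-1.0, -1.7, -2.6]
opening: 0.0393
finger_force: 30.0
```

```bash
python3 - <<'E'
from h import *
x,y,z=hold(0,-.007,.048-.0455);to(x,y,z,HY);s=telemetry.state();print(s['force'],s['ft_torque'])
E
```

```text
row [-0.0008  0.0001  0.0011] 0.0006
[-0.96613218 -1.73157136 -2.60291897] [-0.38164687 -0.03665166  0.03352039]
```

To row units: 0.002 m is 0.0033, -0.0015 m is -0.0025.

Emit:
creep_tool(motion=[[-0.0017,0,0.0017,0],[-0.0025,0,0.0033,0],[-0.0025,0,0.0033,0],[-0.0025,0,0.0033,0]])

```text
clock: 10.88
tool_pos: [0.6441, 0.0707, 0.0014]
eef_rot: [-2.335, -2.102, -0.001]
force: [-0.1, 0.3, -2.9]
opening: 0.0393
finger_force: 30.0
```

Emit:
creep_tool(motion=[[-0.0017,0,0.0017,0],[-0.0017,0,0.0033,0],[-0.0017,0,0.0033,0],[-0.0017,0,0.0033,0]])

```text
clock: 11.22
tool_pos: [0.6442, 0.0704, 0.0007]
eef_rot: [2.334, 2.102, 0.003]
force: [-1.8, 4.4, 5.5]
opening: 0.0393
finger_force: 30.0
```

Both contacts are felt: the cup bottom along the spindle, and the lower walls from below. I'll release and withdraw.

To row units: -0.001 m is -0.0017, 0.0005 m is 0.0008.

Emit:
creep_tool(motion=[[0.0008,0,-0.0017,0],[0.0008,0,-0.0017,0],[0.0008,0,-0.0017,0]])

```text
clock: 11.47
tool_pos: [0.6442, 0.0704, 0.0008]
eef_rot: [-2.335, -2.102, -0.002]
force: [1.4, 5.8, 2.4]
opening: 0.0394
finger_force: 30.0
```

Emit:
creep_tool(motion=[[0,0,0,0],[0,0,0,0],[0,0,0,0],[0,0,0,0],[0,0,0,0],[0,0,0,0],[0,0,0,0]], jaw=0.085)

```text
clock: 12.05
tool_pos: [0.6439, 0.0697, 0.0005]
eef_rot: [-2.335, -2.102, 0.0]
force: [0.2, 0.1, -0.2]
opening: 0.0834
finger_force: 0.0
```

Emit:
creep_tool(motion=[[0,0,-0.0167,0],[0,0,-0.05,0],[0,0,-0.1,0],[0,0,-0.1667,0],[0,0,-0.2333,0],[0,0,-0.2667,0],[0,0,-0.2667,0],[0,0,-0.2667,0]])

```text
clock: 12.72
tool_pos: [0.6441, 0.0698, 0.1619]
eef_rot: [2.334, 2.101, 0.003]
force: [-0.3, 0.0, -0.9]
opening: 0.085
finger_force: 0.0
```

```bash
python3 - <<'E'
from h import *
s=telemetry.state();M=np.eye(4);M[:3,:3]=R.from_rotvec(s['eef_rot']).as_matrix();M[:3,3]=s['tool_pos']
save('wrist','pics/w6.png');p=optics.camera_params('wrist');W=np.linalg.inv(M@np.array(p['hand_eye']));K=np.array(p['mtx'])
for pt in [(0,.049,.069),(0,-.063,.069),(0,.098,.046),(0,-.086,.046)]:
    q=K@(W[:3,:3]@hold(*pt)+W[:3,3]);print(pt,q[:2]/q[2])
E
```

```text
(0, 0.049, 0.069) [317.86140118 124.86456843]
(0, -0.063, 0.069) [317.59738914 250.01887239]
(0, 0.098, 0.046) [317.96242842  64.36133032]
(0, -0.086, 0.046) [317.55109516 261.33246494]
```

View pics/w6.png

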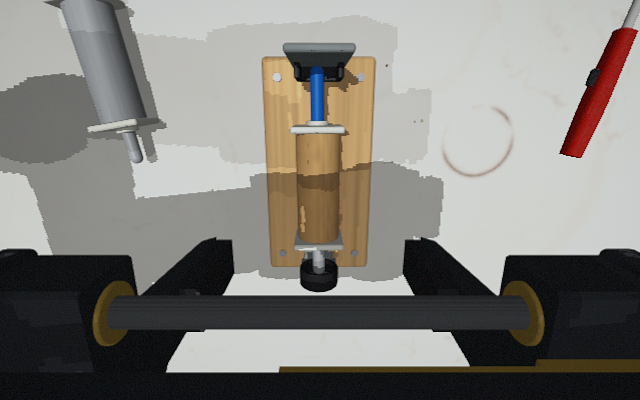

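The picture shows the blue end in the open cup (317,70) and the steel rod inside the round cup (319,272). The plate edges are at rows 126 and 249, against 125 and 250 predicted. The roll is seated and clear of the robot, so I'll hand in.

```bash
python3 -c "
from plant import manip
print(manip.job_done())"
```

```text
the job is handed in; nothing more can be done
None
```

The baking roll is sprung between the two cups and released, matching its seated place to about 1 px in the last wrist picture; the foil roll was never touched. I handed the job in just after 12.7 s on the robot clock, and no verdict was returned.

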